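# Print the zero record of a tared tub

## Task

The empty tub already stands on the balance. Using only the fingertips, switch the receipt printer on by pressing the raised, white-marked end of its orange rocker fully down, then press the balance's wide blue tare key to the bottom and let it come up, then do the same with the green print key beside it. Press no other key, keep off the weighing pan and the tub, and leave everything else on the bench where it stands.

Things in the scene. Friction and masses are not known exactly. Their poses are not given: they have to be found in the camera images.
- rocker_on_end (a point): Near (operator-side) end of the orange printer rocker, 36 mm front to back, 24 mm wide, black bezel, left half of the printer's deck; white bar on this end. Point: top face of this end, midway across, 13 mm from the turning axis at the rocker's middle. Off: this end slopes up, 6 mm high at its tip; on: level, 3.5 mm above the deck, 1.5 above the bezel. The point sinks 4.3 mm from off to on.
- rocker (a joint): Rocker angle in rad: 0 off (near end raised, far end level), 0.34 fully on (near end level against its stop, far end raised). Found within 0.04 of off. No spring: it stays where it is left; about 2 to 3 N down at point rocker_on_end turns it.
- tare_key_top (a point): Tare key of the balance: blue, widest, 34 mm along the row by 20 mm, right end of the row. Point: centre of its top face, 7 mm proud of the panel when up. Axes: z straight out of the panel (18 degrees off vertical, towards the operator), x up the slope, y along the row to the left. Slides 5 mm along -z: 1.5 N to start, 4.5 N at the rigid bottom; springs back.
- tare_key (a joint): Tare key's travel in m: 0 up, 0.005 fully down.
- print_key_top (a point): Print key: green, 26 mm along the row by 20 mm, next to tare, centres 52 mm apart. Point: centre of its top face, 7 mm proud of the panel when up. Axes: z straight out of the panel (18 degrees off vertical, towards the operator), x up the slope, y along the row to the left. Slides 5 mm along -z: 1.5 N to start, 4.5 N at the rigid bottom; springs back.
- print_key (a joint): Print key's travel in m: 0 up, 0.005 fully down.
- power_key (a joint): Travel in m of the balance's red power key (26 by 20 mm, left end of the row, 92 mm left of the print key's centre): 0 up, 0.005 down. Not to be pressed.
- mode_key (a joint): Travel in m of the balance's white mode key (26 by 20 mm, 46 mm left of the print key's centre): 0 up, 0.005 down. Not to be pressed.
- feed_key (a joint): Travel in m of the printer's round white paper-feed key (20 mm across, 5 mm proud, on the right half of the printer's deck, 84 mm to the right of the rocker): 0 up, 0.004 down. Not to be pressed.
- balance: Ivory balance, 320 mm deep (x), 230 mm wide (y), fixed. Origin: centre of its underside; x to the back, y to the operator's left, z up. Its front 110 mm is a grey panel sloping up from 42 to 78 mm high (18 degrees), with four keys in a row 30 mm up the slope (red, white, green, blue from the left) and a display above them; the housing behind is 76 mm high.
- pan: Square steel weighing pan of the balance, 180 x 180 x 4 mm, its top 88 mm above the bench, centred 55 mm behind the balance's origin. Origin: centre of its underside. Not to be touched.
- tub: Empty open white plastic tub, 117 mm across the rim, 94 mm across the foot, 45 mm high, loose on the pan (rim 133 mm above the bench). Origin: centre of its underside. Not to be touched.
- printer: Receipt printer, 230 mm deep (x), 170 mm wide (y), fixed, left or right of the balance. Origin: centre of its underside; x to the back, y to the operator's left. A level grey front deck 60 mm high has the rocker (centre 68 mm in front of the origin, 42 mm left) and the feed key; the ivory rear, from 15 mm in front of the origin back, is 98 mm high, paper tongue to 122 mm.
- sample_tub: Closed sample tub, 134 mm across the lid, 90 mm high, loose, on the left. Origin: centre of its underside.
- amber_small: Amber bottle with black cap, 68 mm across, 150 mm high, loose, on the right. Origin: centre of its underside.
- beaker: Blue plastic beaker, 60 mm across, 70 mm high, loose, near the robot. Origin: centre of its underside.
- vial: Small glass vial with white cap, 32 mm across, 50 mm high, loose, in front of the gap between balance and printer. Origin: centre of its underside.
- spatula: Lab spoon with black handle, 190 mm long, lying loose near the robot. Origin: centre of its underside.
Not all that is in view belongs to the job. Leave any red look-alike of the sample_tub alone.

How it is judged:
On the way, in this order (a step that is already met when the one before it is completed fails the run):
1. the printer's rocker is on (value of joint rocker above 0.25 rad), for 0.1 s.
2. the tare key is pressed down by the fingers (value of joint tare_key above 0.0033 m and contact force between the fingers and tare_key above 0.5 N), for 0.05 s.
3. the tare key is up again (value of joint tare_key below 0.0012 m), for 0.05 s.
4. the print key is pressed down by the fingers (value of joint print_key above 0.0033 m and contact force between the fingers and print_key above 0.5 N and value of joint tare_key below 0.0012 m), for 0.05 s.
At the end, for the whole second after the job is handed in: Rocker on (over 0.25 of 0.34 rad), every key up again (travel under 1.2 mm), the tub at rest and upright on the pan within 8 mm of where it stood, and every other loose thing within 20 mm of where it stood and upright (value of joint rocker above 0.25 rad and value of joint each of power_key, mode_key, print_key, tare_key, feed_key below 0.0012 m and distance of tub from where it was at the start of the episode below 0.008 m and angle between tub's own z axis and vertical below 0.1 rad and linear speed of tub below 0.02 m/s and horizontal distance between tub and pan below 0.05 m and distance of each of sample_tub, amber_small, beaker, vial, spatula from where it was at the start of the episode below 0.02 m and angle between each of sample_tub, amber_small, beaker, vial's own z axis and vertical below 0.2 rad); the robot touches nothing.
It fails at once if the power, mode or paper-feed key is pressed (over 2 mm) (value of joint any of power_key, mode_key, feed_key above 0.002 m).
It fails at once if tare or print is pressed (over 2 mm) before the printer is on (value of joint rocker below 0.2 rad and value of joint any of tare_key, print_key above 0.002 m).
It fails at once if the robot touches the pan or the tub (over 1 N) (contact force between any of the fingers, the arm and pan above 1 N or contact force between any of the fingers, the arm and tub above 1 N).
It fails at once if the tub is shifted over 8 mm, tipped or lifted (not (distance of tub from where it was at the start of the episode below 0.008 m and angle between tub's own z axis and vertical below 0.1 rad)).
It fails at once if another loose thing is shifted over 20 mm, tipped or lifted (not (distance of each of sample_tub, amber_small, beaker, vial, spatula from where it was at the start of the episode below 0.02 m and angle between each of sample_tub, amber_small, beaker, vial's own z axis and vertical below 0.2 rad)).
It also fails if it takes over 51 s, if anything falls off the work surface, if the arm or the gripper's body presses on something with over 40 N, if the wrist force passes 120 N, or if a joint passes its speed limit or range.

## Robot

A 6-joint arm with a two-finger parallel gripper is mounted at the origin on the work surface. World frame = base frame: x ahead of the robot, y to its left, z up, the work surface at z = 0. Lengths are in m, angles in rad, forces in N, time in s.
With the tool pointing down it reaches from about 0.25 to 0.775 m from the base axis. Payload 4 kg.
Tool frame: the origin (TCP) lies at the very end of the fingers, on their centre line; the grasp point (between the pads) lies 19 mm behind it; z points along the fingers, y is the line along which they close (so a half turn about z gives the same grasp; the last joint's range is limited). The gripper opens to 94 mm and grips with 3 to 60 N. Pads are 16 mm wide; open, the fingers measure 119 mm over their backs; the gripper's body (75 mm by 177 mm) begins 78 mm behind the grasp point.
Start: joints at [-1.236, 0.087, 1.371, -0, 1.684, -0.103], TCP at [0.233, -0.498, 0.206] pointing down, gripper open.
Joint ranges: [-3.1, 3.1], [-0.76, 2.03], [0.27, 2.55], [-1.08, 4.22], [0.17, 2.65], [-2.57, 2.57]. Speed limits (rad/s): [2.79, 2.79, 3.14, 3.14, 3.14, 3.14].

## Interface

Orientations are given as [roll, pitch, yaw] about the fixed x, y, z axes, in that order (R = Rz(yaw) Ry(pitch) Rx(roll)).
In Python, from bench import robot gives the robot as it stands. The module is installed in compiled form; this text tells all that it offers.
- The arm moves only by the tool move_arm, never from a script. Its argument "deltas" is one flat list of numbers, 7 for each row, row after row: the turn, a rotation vector about the tool's x, y, z in rad, then the shift along the tool's x, y, z in cm, then the closure, from -1 (fully open) to 1 (shut). A call has 1 to 8 rows; each row is the pose to reach, as a shift and turn from the pose commanded when the call began, along the tool's axes at that moment; what a row does not reach only later rows make up. A row lasts 1/10 s, in which the tool goes at most 50 mm and 8.59 degrees, less where a joint would pass 70% of its speed; a pose out of reach is approached as far as the arm can. A call with a gripper value outside its range is refused whole. The fingers move at their own pace and stop on an object; the grip force is fixed at half the most. Time passes only in rows, so rows that repeat a pose let the fingers close. It gives the time, the measured TCP pose, the force, the opening and the grip force at its end, in the units of the state.
- robot.get_obs(): the state, without advancing time (a new reading comes with each control period).
- robot.snapshot(name): name is "scene" or "top" or "wrist"; returns a dict with "image" (400x640x3 uint8, red, green, blue), "depth" (400x640 float32, m along the optical axis (not along the pixel's ray), 0 where there is no reading), "fov_y" (degrees; the focal length in pixels is half the picture's height over the tangent of half this angle, whatever the lens; pixels are square), "cx", "cy" (the principal point, pixels), "origin" and "orientation" of the camera in the world; the wrist camera has in their place "T_tool_cam" (4x4, takes a point from camera to tool coordinates, whose origin is the TCP and whose axes are the flange's). Camera axes: x right, y up, looking along -z (the intrinsics and any distortion apply to the point x, -y, -z); pixel columns grow to the right and rows downward; lengths in m; the calibration is good to about 2 mm. A picture is of the moment at which its call begins: read the wrist's pose just before it.
- robot.close_job(): hands the job in; it is judged then, once.
The state is a dict: "time": time; "joint_positions": joint angles; "qvel": joint speeds; "joint_torque": joint torques, N m; "tool_pos": TCP position; "ee_rot": TCP orientation; "wrist_force": force on the tool from outside, world axes, zero at the start; "wrist_torque": the same for the moment, N m; "width": finger opening in m; "finger_force": force on a finger pad.
Only numpy, scipy, OpenCV 4.12 (cv2) and the standard library are available. Lean on these libraries where they do the work, as an engineer would, in place of code of your own. Each camera call takes 0.05 s, during which the arm holds its last target. There are 200 camera calls.

## Working session

There is one attempt and no reset: what is moved stays moved. The work goes in short steps, Python scripts to look and compute and a tool call to move; the robot and the scene stay as the last step left them, time stands still between calls to the robot, and variables do not carry over. Pictures are saved under pics/ and viewed, at most 10 in all, crops included, and the job is handed in when it is done.

Besides the shell and the picture viewer there is one more tool, called after "Emit:" by a JSON object that holds its "fn" and its "kwargs". move_arm: Moves the arm, as the interface text tells. Its arguments: {"type":"object","properties":{"deltas":{"type":"array","items":{"type":"number"}}},"required":["deltas"]}

```bash
mkdir -p pics
cat > h.py <<'E'
import numpy as np, cv2, pickle
from bench import robot
from scipy.spatial.transform import Rotation as R
def snap(n,f):
    o=robot.get_obs(); s=robot.snapshot(n); s['obs']=o
    pickle.dump(s,open(f'pics/{f}.pkl','wb')); cv2.imwrite(f'pics/{f}.png',s['image'][:,:,::-1]); return s
def cloud(s):
    h,w=s['depth'].shape; f=h/2/np.tan(np.radians(s['fov_y']/2)); v,u=np.mgrid[:h,:w]; d=s['depth']
    P=np.stack([(u-s['cx'])/f*d,-(v-s['cy'])/f*d,-d],-1)
    if 'T_tool_cam' in s:
        T=s['T_tool_cam']; P=P@T[:3,:3].T+T[:3,3]
        return P@rot(s['obs']['ee_rot']).T+s['obs']['tool_pos']
    return P@rot(s['orientation']).T+s['origin']
def rot(o):
    o=np.asarray(o); return o if o.shape==(3,3) else R.from_euler('xyz',o).as_matrix()
E
python3 - <<'E'
from h import *
for n in('top','scene'):
    s=snap(n,n+'0'); print({k:v for k,v in s.items() if k not in('image','depth')})
E
```

```text
{'fov_y': 43.26468128503864, 'cx': 334.3306030695858, 'cy': 197.4383572085953, 'origin': array([ 0.26471931, -0.02170059,  1.69433046]), 'orientation': array([ 1.65256651e-01, -1.01866971e-04, -1.57962587e+00]), 'obs': {'time': 0.0, 'joint_positions': array([-1.23606793e+00,  8.79392429e-02,  1.37224680e+00, -8.53260444e-06,
        1.68359890e+00, -1.03083161e-01]), 'qvel': array([ 0.00142361,  0.00074742, -0.00091813,  0.00027213, -0.0001375 ,
       -0.00012304]), 'joint_torque': array([-2.00017290e-03, -3.40190864e+01, -3.02426326e+01,  7.16211763e-02,
        3.31336563e-02, -1.71170127e-04]), 'tool_pos': array([ 0.23299677, -0.49760129,  0.20431658]), 'ee_rot': array([-3.13941113e+00, -2.17152263e-04,  4.37810365e-01]), 'wrist_force': array([-0.07135219,  0.25485687,  0.83769497]), 'wrist_torque': array([ 0.00867126, -0.02284582, -0.00587516]), 'finger_force': 0.0, 'width': 0.09398454387391895}}
{'fov_y': 46.072482313885565, 'cx': 321.8503194258948, 'cy': 200.83591826744276, 'origin': array([1.22185871, 0.56969608, 1.17386384]), 'orientation': array([ 0.68772061, -0.00905417,  2.28983056]), 'obs': {'time': 0.05, 'joint_positions': array([-1.23612425e+00,  8.79630510e-02,  1.37220181e+00, -5.53690278e-05,
        1.68357690e+00, -1.03100737e-01]), 'qvel': array([ 6.40637239e-04,  7.95792079e-05, -6.90534455e-04,  2.02667349e-03,
        1.10568458e-03,  4.42689959e-04]), 'joint_torque': array([ 1.33954763e-03, -3.41541016e+01, -3.03595269e+01,  7.20317289e-02,
        3.05757718e-02, -9.88743432e-05]), 'tool_pos': array([ 0.23296211, -0.49764503,  0.20432637]), 'ee_rot': array([-3.13944929e+00, -1.66444083e-04,  4.37766463e-01]), 'wrist_force': array([0.07236829, 0.27040525, 0.62187238]), 'wrist_torque': array([-0.00153797,  0.03547943,  0.00819733]), 'finger_force': 0.0, 'width': 0.09391700483617693}}
```

View pics/top0.png

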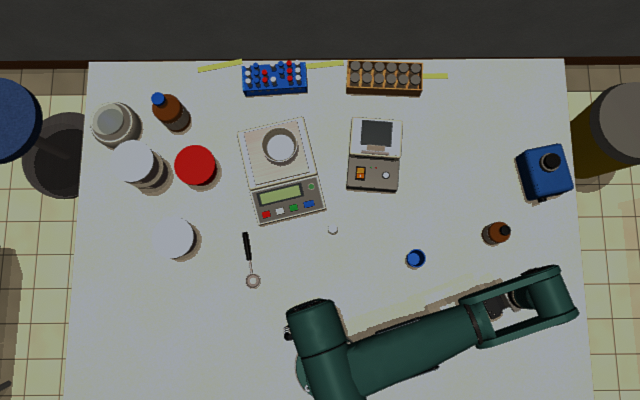

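View pics/scene0.png

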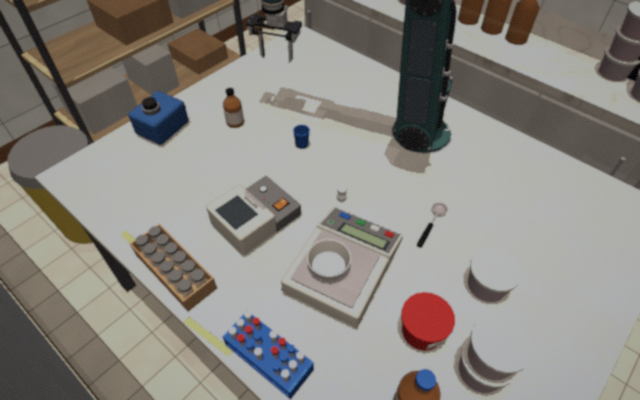

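The top view shows the rocker at about (360,173) and the feed key at (386,175). The keys are red (266,214), white (280,211), green (294,208) and blue (309,204); the tub is at (280,148) and the vial at (333,230). The scene view agrees: the printer is to the right of the balance.

Run:
```python
from h import *
s=pickle.load(open('pics/top0.pkl','rb')); P=cloud(s)
for n,(u,v) in dict(rocker=(360,173),feed=(386,175),red=(266,214),white=(280,211),green=(294,208),blue=(309,204),vial=(333,230),tub=(280,148),table=(350,250)).items(): print(n,P[v,u].round(3),s['image'][v,u])
s=snap('wrist','w0'); print(s['T_tool_cam'].round(4),s['fov_y'])
```

```text
rocker [ 0.618 -0.11   0.063] [129  59  11]
feed [ 0.609 -0.195  0.071] [163 168 176]
red [0.485 0.2   0.055] [159  15  10]
white [0.495 0.155 0.053] [160 165 166]
green [0.503 0.108 0.065] [ 25 116  40]
blue [0.517 0.059 0.057] [ 23  67 142]
vial [ 0.431 -0.019  0.052] [160 165 173]
tub [0.699 0.153 0.089] [158 163 170]
table [ 0.368 -0.075  0.005] [158 163 160]
[[ 3.000e-04  9.589e-01  2.836e-01  8.270e-02]
 [ 1.000e+00 -5.000e-04  6.000e-04 -5.000e-04]
 [ 7.000e-04  2.836e-01 -9.589e-01 -1.777e-01]
 [ 0.000e+00  0.000e+00  0.000e+00  1.000e+00]] 65.8183612403375
```

```bash
cat >> h.py <<'E'
def delta(pos,M):
    o=robot.get_obs(); C=rot(o['ee_rot'])
    print('turn',R.from_matrix(C.T@M).as_rotvec().round(3),'cm',(C.T@(np.asarray(pos)-o['tool_pos'])*100).round(2),'at',o['tool_pos'].round(4),'F',o['wrist_force'].round(2),'t',o['time'])
def down(yaw,tilt=0): # tilt: tool leans towards operator
    return R.from_euler('z',yaw).as_matrix()@R.from_euler('y',-tilt).as_matrix()@np.diag([1.,-1,-1])
E
python3 -c "
from h import *
delta([.56,-.03,.25],down(.06))"
```

```text
turn [-0.002  0.     0.378] cm [ 49.44 -28.51  -4.49] at [ 0.233  -0.4977  0.2046] F [ 1.09 -0.05  0.18] t 0.15
```

Emit:
{"fn": "move_arm", "kwargs": {"deltas": [0, 0, 0, 0, 0, -5, 1, 0, 0, 0.1, 8, -4.6, -5, 1, 0, 0, 0.2, 16, -9.2, -5, 1, 0, 0, 0.3, 24, -13.8, -5, 1, 0, 0, 0.378, 32, -18.4, -5, 1, 0, 0, 0.378, 40, -23, -5, 1, 0, 0, 0.378, 49.4, -28.5, -4.5, 1, 0, 0, 0.378, 49.4, -28.5, -4.5, 1]}}

```text
time: 0.95
tool_pos: [0.4344, -0.2095, 0.2538]
ee_rot: [3.141, -0.0, 0.06]
wrist_force: [0.8, -0.9, 0.3]
width: 0.0332
finger_force: 0.0
```

```bash
python3 -c "
from h import *
delta([.56,-.03,.25],down(.06))"
```

```text
turn [ 0. -0. -0.] cm [ 13.6  -17.17   0.37] at [ 0.4344 -0.2095  0.2538] F [ 0.83 -0.93  0.3 ] t 0.95
```

Emit:
{"fn": "move_arm", "kwargs": {"deltas": [0, 0, 0, 13.6, -17.2, 0.4, 1, 0, 0, 0, 13.6, -17.2, 0.4, 1, 0, 0, 0, 13.6, -17.2, 0.4, 1, 0, 0, 0, 13.6, -17.2, 0.4, 1, 0, 0, 0, 13.6, -17.2, 0.4, 1, 0, 0, 0, 13.6, -17.2, 0.4, 1, 0, 0, 0, 13.6, -17.2, 0.4, 1, 0, 0, 0, 13.6, -17.2, 0.4, 1]}}

```text
time: 1.75
tool_pos: [0.5587, -0.0326, 0.2499]
ee_rot: [3.141, 0.0, 0.058]
wrist_force: [-0.7, -0.6, 0.2]
width: 0.0003
finger_force: 0.0
```

```bash
python3 -c "
from h import *
snap('wrist','w1'); o=robot.get_obs(); print(o['tool_pos'],o['ee_rot'],o['qvel'],o['width'])"
```

```text
[ 0.5587447  -0.03278034  0.25010571] [ 3.14109132e+00 -6.00318821e-05  5.79028244e-02] [-0.00467623 -0.00212463 -0.00165365  0.00309059 -0.00075904  0.000251  ] 0.0006986448343015407
```

View pics/w1.png

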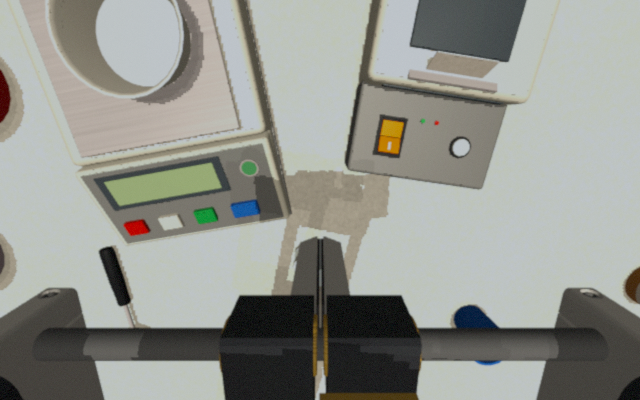

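The wrist view shows the rocker at (390,136) with its white bar at (389,146) on the near end, and the feed key at (459,147). The keys are red (137,228), white (170,221), green (205,215) and blue (245,208). A decoy green dot sits at (249,168).

```bash
cat > m.py <<'E'
from h import *
import sys
def meas(f):
    s=pickle.load(open(f'pics/{f}.pkl','rb')); P=cloud(s); hsv=cv2.cvtColor(s['image'],cv2.COLOR_RGB2HSV); print([k for k in s])
    C={}
    for n,lo,hi,ok in (('rocker',(10,150,80),(25,255,255),lambda p:p[1]<0),('blue',(100,130,40),(125,255,255),lambda p:p[1]>0),('green',(50,100,40),(90,255,255),lambda p:p[1]>0),('red',(0,180,80),(8,255,255),lambda p:p[1]>0 and p[2]<.08)):
        m=cv2.inRange(hsv,lo,hi); k,l,st,c=cv2.connectedComponentsWithStats(m)
        for i in range(1,k):
            if st[i,4]<60: continue
            q=P[l==i]; q=q[np.isfinite(q).all(1)&(q[:,2]>.02)]
            if len(q)<30: continue
            p=np.median(q,0)
            if ok(p) and p[2]<.1:
                print(n,c[i].round(1),st[i],p.round(4),q.std(0).round(4)); C.setdefault(n,p)
                if n in('rocker','blue','green'): print('  rect cm',[np.round(x,4) for x in cv2.minAreaRect((q[:,:2]*1000).astype(np.float32))])
    return s,P,C
if __name__=='__main__':
    s,P,C=meas(sys.argv[1])
    h,w=P.shape[:2]
    if len(sys.argv)>2:
        print('feed',P[145:150,457:462].reshape(-1,3).mean(0).round(4),'deck',np.median(P[150:160,410:440].reshape(-1,3),0).round(4),'table',np.median(P[195:230,420:520].reshape(-1,3),0).round(4),'white',P[219:223,167:173].reshape(-1,3).mean(0).round(4))
        # panel plane: points between the keys
        print('bar',P[145:148,388:391].reshape(-1,3).mean(0).round(4))
        q=P[188:200,130:235].reshape(-1,3); A=np.c_[q[:,:2],np.ones(len(q))]; print('panel',np.linalg.lstsq(A,q[:,2],rcond=None)[0],q.mean(0))
E
python3 m.py w1 1
```

```text
['image', 'depth', 'fov_y', 'cx', 'cy', 'T_tool_cam', 'obs']
rocker [390.2 135.8] [378 119  26  36 692] [ 0.6214 -0.1099  0.0625] [0.0107 0.0107 0.0339]
  rect cm [array([622.6015, -74.8164]), array([97.8429, 37.7133]), np.float64(85.5667)]
blue [245.1 208.3] [231 200  29  18 386] [0.5216 0.0595 0.0567] [0.0086 0.0104 0.019 ]
  rect cm [array([568.3951,  16.0691]), array([ 32.8234, 166.1104]), np.float64(48.0957)]
green [248.7 167.8] [242 162  14  12 128] [0.5753 0.0521 0.0689] [0.0069 0.008  0.0316]
  rect cm [array([603.095 ,  13.2207]), array([ 14.3035, 110.1181]), np.float64(35.897)]
green [205.3 215.3] [194 207  24  17 299] [0.5091 0.11   0.0566] [0.0097 0.0108 0.0215]
  rect cm [array([564.6457,  42.9678]), array([ 27.0964, 205.8585]), np.float64(39.9881)]
red [136.  227.2] [124 220  25  16 273] [0.4879 0.1994 0.0566] [0.0109 0.0155 0.0225]
feed [ 0.613  -0.1914  0.0631] deck [ 0.6015 -0.1537  0.0584] table [ 0.5162 -0.2528 -0.0015] white [0.4999 0.1553 0.0578]
bar [ 0.6096 -0.1091  0.0659]
panel [ 2.62106722  0.11919544 -1.362415  ] [0.53808382 0.13407133 0.06391956]
```

```bash
python3 -c "
from h import *
delta([.6085,-.1085,.085],down(-.103))"
```

```text
turn [ 0.    -0.     0.161] cm [ 4.53  7.84 16.51] at [ 0.5587 -0.0328  0.2501] F [-0.33  0.99  0.36] t 1.8
```

Emit:
{"fn": "move_arm", "kwargs": {"deltas": [0, 0, 0.08, 2.3, 4, 0, 1, 0, 0, 0.161, 4.5, 7.8, 0, 1, 0, 0, 0.161, 4.5, 7.8, 4, 1, 0, 0, 0.161, 4.5, 7.8, 8, 1, 0, 0, 0.161, 4.5, 7.8, 12, 1, 0, 0, 0.161, 4.5, 7.8, 15, 1, 0, 0, 0.161, 4.5, 7.8, 16.5, 1, 0, 0, 0.161, 4.5, 7.8, 16.5, 1]}}

```text
time: 2.6
tool_pos: [0.6069, -0.1073, 0.0825]
ee_rot: [-3.141, 0.005, -0.103]
wrist_force: [-0.8, 1.1, 0.4]
width: 0.0006
finger_force: 0.0
```

```bash
python3 -c "
from h import *
snap('wrist','w2'); delta([.6085,-.1085,.0645],down(-.103))"
```

```text
turn [0.    0.001 0.001] cm [0.02 0.1  2.04] at [ 0.6084 -0.1074  0.0849] F [-0.35 -0.14  0.16] t 2.65
```

View pics/w2.png

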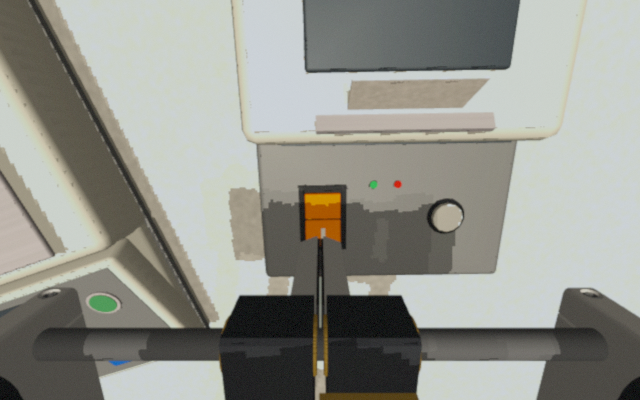

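The fingertips are at (322,238), centred across the rocker (columns 303–345) and over its white-barred near end. Pressing down.

Emit:
{"fn": "move_arm", "kwargs": {"deltas": [0, 0, 0, 0, 0, 1, 1, 0, 0, 0, 0, 0, 1.5, 1, 0, 0, 0, 0, 0, 1.8, 1, 0, 0, 0, 0, 0, 2, 1, 0, 0, 0, 0, 0, 2.1, 1, 0, 0, 0, 0, 0, 2.2, 1, 0, 0, 0, 0, 0, 2.2, 1, 0, 0, 0, 0, 0, 2.2, 1]}}

```text
time: 3.45
tool_pos: [0.6088, -0.1068, 0.0638]
ee_rot: [3.141, -0.0, -0.101]
wrist_force: [-3.6, -0.1, 6.0]
width: 0.0006
finger_force: 2.7
```

Emit:
{"fn": "move_arm", "kwargs": {"deltas": [0, 0, 0, 0, 0, 0.1, 1, 0, 0, 0, 0, 0, 0.2, 1, 0, 0, 0, 0, 0, 0.2, 1, 0, 0, 0, 0, 0, 0.2, 1]}}

```text
time: 3.85
tool_pos: [0.6088, -0.1069, 0.0636]
ee_rot: [3.141, -0.001, -0.101]
wrist_force: [-5.7, 0.6, 10.3]
width: 0.0007
finger_force: 5.8
```

Emit:
{"fn": "move_arm", "kwargs": {"deltas": [0, 0, 0, 0, 0, -1, 1, 0, 0, 0, 0, 0, -4, 1, 0, 0, 0, 0, 0, -8, 1, 0, 0, 0, -3, 0, -10, 1, 0, 0, 0, -5, 0, -10, 1, 0, 0, 0, -5, 0, -10, 1]}}

```text
time: 4.45
tool_pos: [0.5587, -0.1014, 0.1624]
ee_rot: [3.141, -0.003, -0.101]
wrist_force: [-0.1, -0.7, 0.1]
width: 0.0
finger_force: 0.0
```

```bash
python3 -c "
from h import *
s=snap('wrist','w3'); cv2.imwrite('pics/w3c.png',cv2.resize(s['image'][60:260,80:560,::-1],None,fx=1.6,fy=1.6))"
python3 m.py w3
python3 -c "
from h import *
B=down(.2364,.314); n=-B[:,2]; print(n)
top=np.array([.5208,.0595,.0579]); delta(top+.04*n+[0,0,.03],B)"
```

```text
['image', 'depth', 'fov_y', 'cx', 'cy', 'T_tool_cam', 'obs']
rocker [323.  136.6] [ 309  117   29   42 1125] [ 0.6218 -0.1103  0.0627] [0.0105 0.0073 0.0203]
  rect cm [array([ 620.9651, -110.0274]), array([25.1086, 38.2731]), np.float64(85.0461)]
blue [165.1 254.4] [145 242  40  25 609] [0.5219 0.0586 0.0567] [0.0103 0.0152 0.02  ]
  rect cm [array([569.726 , -20.9635]), array([ 27.783 , 224.1537]), np.float64(31.576)]
green [151.7 206.2] [142 199  20  15 220] [0.5755 0.0522 0.069 ] [0.0073 0.0159 0.0258]
  rect cm [array([602.7686, -25.7404]), array([ 15.2497, 182.2914]), np.float64(19.4082)]
green [119.9 269.6] [103 259  34  22 474] [0.5097 0.1087 0.0565] [0.012  0.0189 0.0226]
  rect cm [array([564.4233,   6.5005]), array([ 23.9031, 275.5854]), np.float64(28.2877)]
red [ 35. 292.] [ 26 286  23  13  98] [0.4945 0.2027 0.0584] [0.0235 0.0505 0.0453]
[-0.30027517 -0.07233763  0.95110572]
turn [ 0.053  0.309 -0.335] cm [ -6.63 -15.22   3.53] at [ 0.5593 -0.1015  0.1613] F [ 0.97  0.82 -0.03] t 4.5
```

View pics/w3c.png

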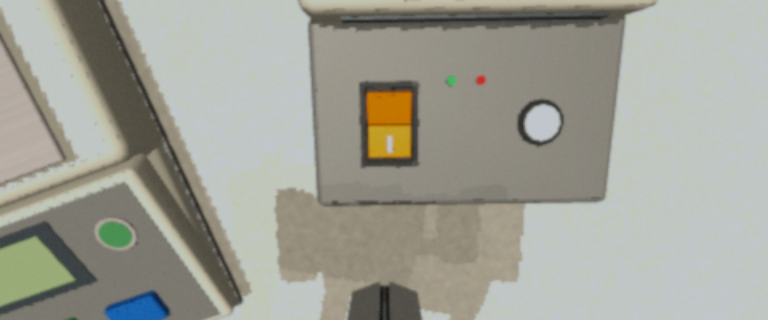

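The near half is now the lit, level one and the far half is dark, so the rocker is on. Going above the tare key.

Emit:
{"fn": "move_arm", "kwargs": {"deltas": [0.02, 0.1, -0.1, -2, -5, 0, 1, 0.04, 0.2, -0.2, -4, -9, 0, 1, 0.053, 0.309, -0.335, -6.6, -13, 1, 1, 0.053, 0.309, -0.335, -6.6, -15.2, 2, 1, 0.053, 0.309, -0.335, -6.6, -15.2, 3.5, 1, 0.053, 0.309, -0.335, -6.6, -15.2, 3.5, 1, 0.053, 0.309, -0.335, -6.6, -15.2, 3.5, 1, 0.053, 0.309, -0.335, -6.6, -15.2, 3.5, 1]}}

```text
time: 5.3
tool_pos: [0.51, 0.0558, 0.1266]
ee_rot: [-3.142, -0.313, 0.236]
wrist_force: [0.1, -1.4, -0.1]
width: 0.0005
finger_force: 0.0
```

```bash
python3 -c "
from h import *
snap('wrist','w4')
B=down(.2364,.314); n=-B[:,2]; 
top=np.array([.5208,.0592,.0579]); delta(top,B)"; python3 m.py w4
```

```text
turn [ 0.     0.001 -0.001] cm [-1.05 -0.09  6.9 ] at [0.51   0.0557 0.1268] F [-0.32 -0.1  -0.29] t 5.35
['image', 'depth', 'fov_y', 'cx', 'cy', 'T_tool_cam', 'obs']
rocker [543.3 158.1] [ 521  134   46   51 1346] [ 0.6216 -0.1091  0.0624] [0.0125 0.0152 0.02  ]
  rect cm [array([590.5414, -31.032 ]), array([ 42.6973, 214.5239]), np.float64(20.6857)]
blue [317.9 226.5] [299 216  39  23 847] [0.5207 0.0609 0.0567] [0.0058 0.0094 0.0057]
  rect cm [array([520.1819,  60.5522]), array([19.1819, 32.8133]), np.float64(13.3942)]
green [343.5 164.8] [334 155  20  20 304] [0.575  0.0522 0.0689] [0.0051 0.0041 0.0204]
  rect cm [array([557.5989,  52.954 ]), array([15.4587, 50.5572]), np.float64(87.5111)]
green [257.8 227. ] [242 216  32  23 682] [0.5082 0.1106 0.0567] [0.0061 0.0081 0.0203]
  rect cm [array([513.5933,  90.9994]), array([20.4615, 66.7461]), np.float64(16.1041)]
red [151.1 226.6] [135 216  33  23 674] [0.4874 0.1993 0.0567] [0.0066 0.0128 0.0204]
```

View pics/w4.png

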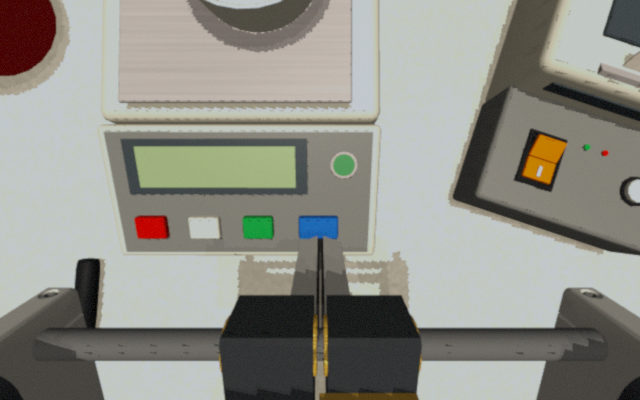

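The view is square on to the panel: blue (318,226), green (258,227), fingertips at (320,240), neighbours well clear. I'll shift down the slope by about 1 cm, then press along the panel normal.

Emit:
{"fn": "move_arm", "kwargs": {"deltas": [0, 0, 0, -1, -0.2, 1, 1, 0, 0, 0, -1, -0.2, 4, 1, 0, 0, 0, -1, -0.2, 6, 1, 0, 0, 0, -1, -0.2, 6.6, 1, 0, 0, 0, -1, -0.2, 7, 1, 0, 0, 0, -1, -0.2, 7.2, 1, 0, 0, 0, -1, -0.2, 7.4, 1, 0, 0, 0, -1, -0.2, 7.4, 1]}}

```text
time: 6.15
tool_pos: [0.5214, 0.061, 0.0537]
ee_rot: [3.141, -0.313, 0.237]
wrist_force: [-4.1, -1.7, 3.0]
width: 0.0002
finger_force: 2.5
```

```bash
python3 -c "
from h import *
B=down(.2364,.314); n=-B[:,2]; 
top=np.array([.5203,.0603,.0579]); delta(top-.005*n,B)"
```

```text
turn [0.001 0.001 0.   ] cm [0.01 0.04 0.06] at [0.5214 0.061  0.0537] F [-4.06 -1.74  3.04] t 6.15
```

Emit:
{"fn": "move_arm", "kwargs": {"deltas": [0, 0, 0, 0, 0, 0.1, 1, 0, 0, 0, 0, 0, 0.25, 1, 0, 0, 0, 0, 0, 0.25, 1, 0, 0, 0, 0, 0, 0.25, 1]}}

```text
time: 6.55
tool_pos: [0.5216, 0.061, 0.0534]
ee_rot: [3.14, -0.312, 0.238]
wrist_force: [-14.9, -2.4, 16.1]
width: 0.0004
finger_force: 10.4
```

At the rigid bottom. Backing straight out, then 52 mm left to the print key.

Emit:
{"fn": "move_arm", "kwargs": {"deltas": [0, 0, 0, 0, 0, -0.5, 1, 0, 0, 0, 0, 0, -2, 1, 0, 0, 0, 0, 0, -4, 1, 0, 0, 0, 0, 0, -4, 1, 0, 0, 0, 0, -3, -4, 1, 0, 0, 0, 0, -5.2, -4, 1, 0, 0, 0, 0, -5.2, -4, 1, 0, 0, 0, 0, -5.2, -4, 1]}}

```text
time: 7.35
tool_pos: [0.498, 0.1093, 0.0878]
ee_rot: [3.141, -0.312, 0.238]
wrist_force: [0.1, 0.1, 0.3]
width: -0.0
finger_force: 0.0
```

```bash
python3 -c "
from h import *
B=down(.2364,.314); n=-B[:,2]; 
top=np.array([.5082,.1106,.0579]); delta(top,B); snap('wrist','w5')"; python3 m.py w5
```

```text
turn [-0.     0.002  0.002] cm [0.05 0.11 3.16] at [0.498  0.1093 0.0878] F [0.11 0.06 0.26] t 7.35
['image', 'depth', 'fov_y', 'cx', 'cy', 'T_tool_cam', 'obs']
rocker [636.9 163.1] [633 149   7  24 104] [ 0.608  -0.0975  0.0611] [0.0044 0.0012 0.001 ]
  rect cm [array([610.9191, -97.1685]), array([17.0117,  5.2187]), np.float64(10.6738)]
blue [391.8 230.5] [ 369  218   47   26 1192] [0.5204 0.0615 0.0567] [0.0058 0.0102 0.0161]
  rect cm [array([517.2006,  77.9109]), array([20.2797, 72.5016]), np.float64(10.2335)]
green [426.9 157.4] [415 146  25  24 454] [0.5753 0.0524 0.0689] [0.0054 0.0059 0.0142]
  rect cm [array([553.6683,  82.7227]), array([15.7547, 91.4159]), np.float64(35.4538)]
green [321.3 227.4] [304 217  35  26 739] [0.5104 0.1118 0.0573] [0.0047 0.0073 0.0095]
  rect cm [array([511.2639, 112.0429]), array([19.9172, 25.3042]), np.float64(11.8147)]
red [196.8 229.6] [178 217  38  27 924] [0.4874 0.1995 0.0565] [0.0061 0.0091 0.0149]
```

The tare key is up again (its top reads 56.7 mm, as before). Pressing print.

Emit:
{"fn": "move_arm", "kwargs": {"deltas": [0, 0, 0, 0, 0.1, 1.5, 1, 0, 0, 0, 0, 0.1, 2.6, 1, 0, 0, 0, 0, 0.1, 3, 1, 0, 0, 0, 0, 0.1, 3.3, 1, 0, 0, 0, 0, 0.1, 3.6, 1, 0, 0, 0, 0, 0.1, 3.8, 1, 0, 0, 0, 0, 0.1, 3.9, 1, 0, 0, 0, 0, 0.1, 3.9, 1]}}

```text
time: 8.2
tool_pos: [0.5087, 0.1103, 0.0531]
ee_rot: [3.14, -0.31, 0.238]
wrist_force: [-14.4, -5.0, 15.0]
width: 0.0002
finger_force: 9.6
```

Rigid bottom reached. Backing out and clear.

Emit:
{"fn": "move_arm", "kwargs": {"deltas": [0, 0, 0, 0, 0, -0.5, 1, 0, 0, 0, 0, 0, -2, 1, 0, 0, 0, 0, 0, -5, 1, 0, 0, 0, 0, 0, -9, 1, 0, 0, 0, 0, 0, -9, 1, 0, 0, 0, 0, 0, -9, 1, 0, 0, 0, 0, 0, -9, 1, 0, 0, 0, 0, 0, -9, 1]}}

```text
time: 9.0
tool_pos: [0.4821, 0.1045, 0.1348]
ee_rot: [-3.141, -0.309, 0.236]
wrist_force: [-0.1, 0.5, -0.7]
width: 0.0004
finger_force: 0.0
```

```bash
python3 -c "
from h import *
snap('wrist','w6')"; python3 m.py w6 | grep -v rect
```

```text
['image', 'depth', 'fov_y', 'cx', 'cy', 'T_tool_cam', 'obs']
rocker [598.9 141.2] [ 578  118   45   49 1292] [ 0.6219 -0.109   0.0625] [0.0118 0.0131 0.013 ]
blue [378.5 208.5] [360 198  39  22 829] [0.52   0.0614 0.0566] [0.0059 0.0104 0.025 ]
green [406.6 147.3] [397 138  20  20 297] [0.5753 0.0523 0.0688] [0.0056 0.0053 0.0151]
green [320.  208.5] [306 198  29  22 631] [0.5079 0.1113 0.0567] [0.0056 0.0072 0.0154]
red [217.1 208.5] [202 198  31  22 635] [0.4867 0.1995 0.0568] [0.0058 0.0094 0.0188]
```

View pics/w6.png

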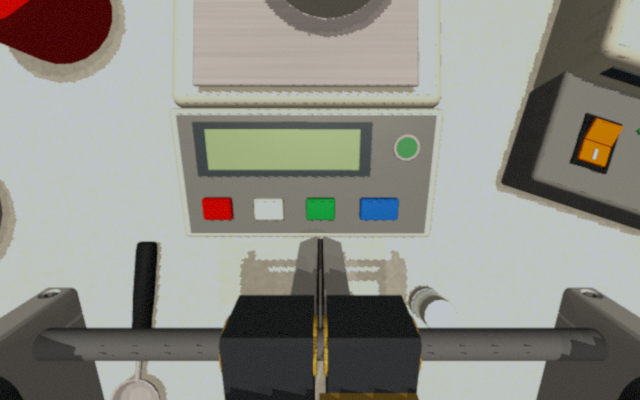

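All four keys are up (blue at (378,208), green at (320,208)), the rocker at (599,141) is on, and the vial and spatula have not moved.

```bash
python3 -c "
from h import *
print(robot.close_job())"
```

```text
the job is handed in; nothing more can be done
None
```

The job is handed in at about 9 s: rocker switched on, tare then print each pressed to the rigid bottom and both back up, with nothing else seen to move; the hand-in returned no verdict.

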